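# Fit the wheel spacer over the hub's four studs

### The job

Fit the four-hole wheel spacer (not the five-hole one) onto the hub in the bench stand: bring it down lightly on the ends of the studs, turn it until all four holes find their studs, then slide it down by hand until it sits flush on the flange, and only then let go. Never force it against the studs and do not let it drop; leave the five-hole spacer, the sleeve, the bracket and the nuts where they lie.

Things in the scene. Friction and masses are not known exactly. Their poses are not given: they have to be found in the camera images.
- spacer: The four-hole wheel spacer: a flat aluminium disc, 146 mm outside diameter, 20 mm thick, 0.6 to 0.9 kg, lying flat. Plain 58 mm centre bore right through; four 13.5 mm through holes (mouths chamfered 1 mm on both faces) on a 100 mm circle, at the directions +x, +y, -x, -y of this frame. Origin: centre of the underside; z is the disc's axis, pointing up.
- spacer_top (a point): Centre of the four-hole spacer's top face (20 mm above its underside); axes as the spacer's. The ring between bore and rim is 44 mm wide: grip it from above, one finger in the bore and one outside the rim, midway between two holes. Keep the tip of the finger in the bore 7 mm or more above the underside, for the hub's spigot comes up into the bore.
- stand: The hub in its bench stand, fixed to the bench: a grey square plate 150 x 150 x 12 mm carrying an upright steel wheel hub whose round flange, 130 mm diameter, faces up 85 mm above the bench, centred over the plate. Four studs and, in the middle, a round spigot 56 mm diameter and 5 mm high (the bore passes over it) rise from the flange. Origin: centre of the plate's underside; z up.
- stud_ends (a point): Point on the hub's axis level with the ends of its studs, 123 mm above the bench. Four steel studs, 12 mm diameter, stand 38 mm above the flange on a 100 mm circle, 90 degrees apart; the last 3 mm taper to 8 mm diameter. How far round they stand differs every time and is NOT given by this frame's axes: it must be seen or felt. The hub turns on its axle only stiffly (1.8 N m).
- flange (a point): Centre of the hub's flange face, 85 mm above the bench, on the hub's axis; the spacer's origin comes here when it is fully home. Its axes are those of the stand, so they do not tell the angle of the studs.
- spacer5: Bystander: the other wheel spacer, also 146 mm outside and 20 mm thick but with five holes and a 66 mm bore; it does not fit. Origin: centre of its underside.
- sleeve: Bystander: steel bush sleeve standing on end, 42 mm diameter, 42 mm high. Origin: centre of its foot.
- bracket: Bystander: U-shaped steel bracket, 70 x 55 mm, 50 mm high. Origin: centre of its underside.
- nut_a: Bystander: a 19 mm wheel nut standing on the bench, 22 mm high. Origin: centre of its underside.
- nut_b: Bystander: another 19 mm wheel nut, 22 mm high. Origin: centre of its underside.
There are look-alikes about, which are no part of the job. What is shaped like the spacer but orange or turquoise is not meant.

How it is judged (in metres and radians):
On the way, in this order (a step that is already met when the one before it is completed fails the run):
1. the four-hole spacer is carried in the hand, above the height of the stud ends (height (world z) of spacer above 0.12 m and contact force between the fingers and spacer above 1 N), for 0.1 s.
2. the spacer is part-way down over all four studs, still held by the fingers (z of spacer in the frame of flange below 0.028 m and horizontal distance between spacer and flange below 0.004 m and angle between the z axis of spacer and the z axis of flange, either way round below 0.06 rad and contact force between the fingers and spacer above 1 N), for 0.05 s.
3. the spacer is down flush on the flange while the fingers are still on it (z of spacer in the frame of flange below 0.003 m and horizontal distance between spacer and flange below 0.004 m and contact force between the fingers and spacer above 1 N), for 0.05 s.
At the end, for the whole second after the job is handed in: the four-hole spacer lies flush on the hub's flange with the studs through its holes (within 2 mm of fully down, centred within 3 mm, level within 0.03 rad), at rest and released (z of spacer in the frame of flange below 0.002 m and horizontal distance between spacer and flange below 0.003 m and angle between the z axis of spacer and the z axis of flange, either way round below 0.03 rad and linear speed of spacer below 0.02 m/s and contact force between the fingers and spacer below 0.2 N); the robot touches nothing.
It fails at once if the spacer is pressed or driven against the hub with more than 50 N (contact force between spacer and stand above 50 N).
It fails at once if the five-hole spacer, the sleeve, the bracket or a wheel nut is moved by more than 20 mm (distance of any of spacer5, sleeve, bracket, nut_a, nut_b from where it was at the start of the episode above 0.02 m).
It also fails if it takes over 72 s, if anything falls off the work surface, if the arm or the gripper's body presses on something with over 40 N, if the wrist force passes 120 N, or if a joint passes its speed limit or range.

### The arm

A 7-joint arm with a two-finger parallel gripper is mounted at the origin on the work surface. World frame = base frame: x ahead of the robot, y to its left, z up, the work surface at z = 0. Lengths are in mm, angles in rad, forces in N, time in s.
With the tool pointing down it reaches from about 400 to 850 mm from the base axis. Payload 4.4 kg.
Tool frame: the origin (TCP) lies between the finger pads; the fingertips stand 8 mm ahead of it and the grasp point (between the pads) lies 11 mm behind it (tip_reach is the distance from the TCP to the fingertips, in mm); z points along the fingers, y is the direction in which the jaws open and shut (so a half turn about z gives the same grasp; the last joint's range is limited). The gripper opens to 94 mm and grips with 3 to 60 N. Pads are 16 mm wide; open, the fingers measure 119 mm over their backs; the gripper's body (75 mm by 177 mm) begins 78 mm behind the grasp point.
Start: joints at [1.066, 0.628, 0.038, 1.517, -0.027, 0.996, -0.02], TCP at [276.184, -588.422, 213.478] pointing down, gripper open.
Joint ranges: [-3.06, 3.06], [-0.37, 2.12], [-1.25, 1.32], [0.18, 2.47], [-1.1, 4.24], [0.23, 1.98], [-2.94, 2.94]. Speed limits (rad/s): [2.57, 2.57, 3.14, 3.14, 3.14, 3.14, 3.14].

### API

Orientations are given as [roll, pitch, yaw] about the fixed x, y, z axes, in that order (R = Rz(yaw) Ry(pitch) Rx(roll)).
In Python, from workcell import * gives the robot as it stands. The module is installed in compiled form; this text tells all that it offers.
- The arm moves only by the tool servo_tool, never from a script. Its argument "commands" is a list of rows, each a list of 3 entries, a list of its own where there are three numbers: the opening in per cent of the stroke, from 0 (shut) to 100 (fully open), then the shift along the tool's x, y, z in m, then the turn, a rotation vector about the tool's x, y, z in rad. In form: [[fingers, [dx, dy, dz], [ax, ay, az]], ...]. A call has 1 to 12 rows; each row is the pose to reach, as a shift and turn from the pose commanded when the call began, along the tool's axes at that moment; what a row does not reach only later rows make up. A row lasts 1/8 s, in which the tool goes at most 62.5 mm and 10.7 degrees, less where a joint would pass 70% of its speed; a pose out of reach is approached as far as the arm can. A call with a gripper value outside its range is refused whole. The fingers move at their own pace and stop on an object; the grip force is fixed at half the most. Time passes only in rows, so rows that repeat a pose let the fingers close. It gives the time, the measured TCP pose, the force and the opening at its end, in the units of the state.
- state(): the state, without advancing time (a new reading comes with each control period).
- camera(name): name is "scene" or "top" or "wrist"; returns (picture, depth): 400x640x3 uint8, blue, green, red; 400x640 float32, mm along the optical axis (not along the pixel's ray), 0 where there is no reading.
- get_calibration(name): a dict with "intrinsics" (3x3 intrinsics, pixels), "R" (3x3) and "t" (3): a world point X has camera coordinates R X + t; the wrist camera has in their place "tool_from_camera" (4x4, takes a point from camera to tool coordinates, whose origin is the TCP and whose axes are the flange's). Camera axes: x right, y down, z forward; pixel columns grow to the right and rows downward; lengths in mm; the calibration is good to about 2 mm. A picture is of the moment at which its call begins: read the wrist's pose just before it. get_calibration takes no time and is no camera call.
- finish_job(): hands the job in, once; it reports no verdict.
The state is a dict: "t": time; "qpos": joint angles; "joint_vel": joint speeds; "joint_torque": joint torques, N m; "position": TCP position; "ee_rot": TCP orientation; "force": force on the tool from outside, world axes, zero at the start; "ft_torque": the same for the moment, N m; "width": finger opening in mm.
Only numpy, scipy, OpenCV 4.12 (cv2) and the standard library are available. Lean on these libraries where they do the work, as an engineer would, in place of code of your own. Each camera call takes 0.05 s, during which the arm holds its last target. There are 200 camera calls.

## Working session

There is one attempt and no reset: what is moved stays moved. The work goes in short steps, Python scripts to look and compute and a tool call to move; the robot and the scene stay as the last step left them, time stands still between calls to the robot, and variables do not carry over. Pictures are saved under pics/ and viewed, about 8 in all and at most 12, crops included, and the job is handed in when it is done.

Besides the shell and the picture viewer there is one more tool, called after "Call:" in YAML: its name, and indented under it one key for each argument. servo_tool: Moves the arm, as the interface text tells. Its arguments: {"type":"object","properties":{"commands":{"type":"array","items":{"type":"array"}}},"required":["commands"]}

```bash
mkdir -p pics; cat > h.py <<'E'
from workcell import *
import numpy as np, cv2
from scipy.spatial.transform import Rotation as Rn
def snap(n,f):
    s=state(); p,d=camera(n); cv2.imwrite('pics/'+f+'.png',p); np.savez('pics/'+f+'.npz',p=p,d=d,pos=s['position'],rot=s['ee_rot']); return s,p,d
def cam(n,s):
    c=get_calibration(n); K=np.array(c['intrinsics'])
    if 'R' in c: return K,np.array(c['R']),np.array(c['t'])
    T=np.eye(4); T[:3,:3]=Rn.from_euler('xyz',s['ee_rot']).as_matrix(); T[:3,3]=s['position']
    W=np.linalg.inv(T@np.array(c['tool_from_camera'])); return K,W[:3,:3],W[:3,3]
def onplane(n,s,uv,z):
    K,R,t=cam(n,s); uv=np.atleast_2d(uv).astype(float); r=np.c_[uv,np.ones(len(uv))]@np.linalg.inv(K).T@R
    c=-R.T@t; return c+r*((z-c[2])/r[:,2:])
def proj(n,s,X):
    K,R,t=cam(n,s); c=np.atleast_2d(X)@R.T+t; c=c@K.T; return c[:,:2]/c[:,2:]
E
python3 - <<'E'
from h import *
print(state())
s,p,d=snap('top','top0'); s,p2,d2=snap('scene','scene0')
for n in('top','scene','wrist'): print(get_calibration(n))
E
```

```text
{'t': 0.0, 'qpos': array([ 1.06621391,  0.62929983,  0.03842858,  1.51834298, -0.0269624 ,
        0.99629307, -0.02000752]), 'joint_vel': array([-0.00049481,  0.00013376,  0.0006828 , -0.00032274,  0.0004821 ,
       -0.00075905,  0.00132869]), 'joint_torque': array([-4.19075404e-04, -5.49728894e+01,  1.14364050e+00, -1.86633307e+01,
       -5.21448499e-02,  2.36624968e-02,  1.42368208e-04]), 'position': array([ 275.89717694, -587.8373899 ,  212.59188021]), 'ee_rot': array([-3.13976759e+00,  4.48111993e-05,  4.38806783e-01]), 'force': array([-0.52645409, -0.69105418,  0.06711625]), 'ft_torque': array([-0.00874331, -0.06660247,  0.00090857]), 'width': 93.91358612889493}
{'intrinsics': array([[387.36718418,   0.        , 326.869562  ],
       [  0.        , 387.36718418, 203.12992477],
       [  0.        ,   0.        ,   1.        ]]), 'R': array([[ 0.00747718, -0.99993911, -0.00811601],
       [-0.98550555, -0.0059932 , -0.16953728],
       [ 0.16947832,  0.00926603, -0.98549036]]), 't': array([ 13.50143838, 418.60202277, 947.66886891])}
{'intrinsics': array([[472.53337636,   0.   
[... 167 characters left out ...]
.00523997],
       [ 0.74163933,  0.05689532, -0.66838165],
       [-0.6669458 , -0.04409977, -0.74380005]]), 't': array([  30.98196886, -251.67894755, 1438.97182495])}
{'intrinsics': array([[341.9640495 ,   0.        , 316.61988437],
       [  0.        , 341.9640495 , 203.23303877],
       [  0.        ,   0.        ,   1.        ]]), 'tool_from_camera': array([[ 1.76296031e-04, -9.69801273e-01, -2.43896414e-01,
         6.99463046e+01],
       [ 9.99998632e-01, -2.30087381e-04,  1.63772324e-03,
         6.95137264e-01],
       [-1.64438357e-03, -2.43896369e-01,  9.69799906e-01,
        -1.71455962e+02],
       [ 0.00000000e+00,  0.00000000e+00,  0.00000000e+00,
         1.00000000e+00]])}
```

View pics/top0.png

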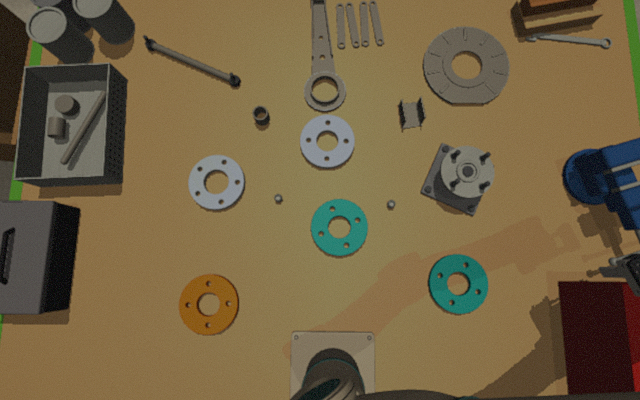

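View pics/scene0.png

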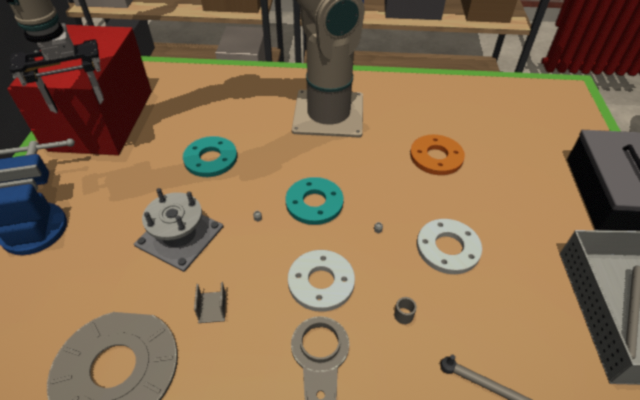

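The top view shows the four-hole white spacer at px (327,141), the five-hole one at (217,182), and the stand at (467,172) with studs near (448,155), (485,155), (487,185) and (450,187).

```bash
python3 - <<'E'
from h import *
for n,f,c0 in(('top','top0',(327,141)),('scene','scene0',(321,279))):
    p=np.load(f'pics/{f}.npz')['p']; hsv=cv2.cvtColor(p,cv2.COLOR_BGR2HSV)
    m=((hsv[...,1]<60)&(hsv[...,2]>130)).astype(np.uint8)
    cs,h=cv2.findContours(m,cv2.RETR_CCOMP,cv2.CHAIN_APPROX_NONE)
    for i,c in enumerate(cs):
        if cv2.contourArea(c)<300 or h[0][i][3]>=0: continue
        P=onplane(n,None,c[:,0],20)[:,:2].astype(np.float32); e=cv2.minEnclosingCircle(P)
        if not 60<e[1]<90: continue
        print(n,'disc',cv2.fitEllipse(c)[0],e, 'mean-ellipse',cv2.fitEllipse(P))
        for j,k in enumerate(cs):
            if h[0][j][3]==i and len(k)>3:
                q=k[:,0].mean(0); w=onplane(n,None,q,20)[0,:2]-cv2.fitEllipse(P)[0]; print('  hole',q,len(k),w,np.hypot(*w),np.degrees(np.arctan2(w[1],w[0])))
d=np.load('pics/top0.npz'); img=d['p'][110:235,400:520]
s=np.load('pics/scene0.npz')['p'][170:290,110:250]
cv2.imwrite('pics/c1.png',np.hstack([cv2.resize(img,(400,400),interpolation=2),cv2.resize(s,(400,400),interpolation=2)]))
print(onplane('top',None,[(467,172)],85), onplane('scene',None,[(173,213)],90))
E
```

```text
top disc (215.3881072998047, 181.2698974609375) ((478.839599609375, 308.0804138183594), 72.8768310546875) mean-ellipse ((478.2253112792969, 308.1395263671875), (142.20513916015625, 142.2921905517578), 128.47824096679688)
  hole [220.31578947 201.31578947] 19 [-53.92052677 -15.82909076] 56.19593688162572 -163.63969407401342
  hole [197.11111111 192.94444444] 18 [-32.19670524  45.81974067] 56.00068270595407 125.09502121868579
  hole [236.73684211 181.73684211] 19 [ -1.78283081 -55.97295967] 56.00134551787829 -91.82434801087282
  hole [215.26666667 180.86666667] 75 [0.22966933 0.33202619] 0.40371944687741934 55.32759541295076
  hole [199.31578947 168.31578947] 19 [33.78669749 44.26023681] 55.68221879413467 52.64316772199474
  hole [223.68421053 161.68421053] 19 [ 52.12921762 -18.97457881] 55.47512930209951 -20.001062984938034
top disc (326.91204833984375, 139.99559020996094) ((592.3779907226562, 17.426074981689453), 73.058349609375) mean-ellipse ((592.109130859375, 17.69216537475586), (142.12184143066406, 143.19700622558594), 11.378532409667969)
  hole [326.26315789 158.15789474] 19 [-5
[... 1698 characters left out ...]
3.13333333] 15 [-32.13703243  46.59762958] 56.60501687816884 124.59290210614856
  hole [449.28       243.22666667] 75 [ 0.70012292 -0.15994108] 0.718159630365607 -12.868233815082798
  hole [440.23076923 224.15384615] 13 [-54.37714687 -15.31496876] 56.492675360453845 -164.27047228409555
scene disc (171.51881408691406, 214.9556121826172) ((442.8800048828125, -354.6932067871094), 69.15118408203125) mean-ellipse ((444.8285827636719, -353.2333984375), (126.45186614990234, 132.4696807861328), 129.91067504882812)
  hole [173.4109589 216.0890411] 146 [5.65209222 5.80365529] 8.10114566675904 45.757996612943316
[[ 489.07245806 -324.96398087   85.        ]] [[ 497.20107374 -319.49784332   90.        ]]
```

View pics/c1.png

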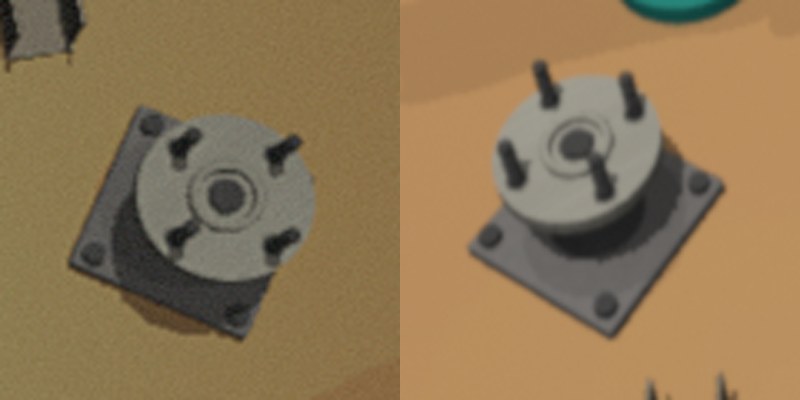

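Call:
servo_tool:
  commands:
    - [100,[0.31,-0.15,-0.03],[0,0,0]]
    - [100,[0.31,-0.15,-0.03],[0,0,0]]
    - [100,[0.31,-0.15,-0.03],[0,0,0]]
    - [100,[0.31,-0.15,-0.03],[0,0,0]]
    - [100,[0.31,-0.15,-0.03],[0,0,0]]
    - [100,[0.31,-0.15,-0.03],[0,0,0]]
    - [100,[0.31,-0.15,-0.03],[0,0,0]]
    - [100,[0.31,-0.15,-0.03],[0,0,0]]
    - [100,[0.31,-0.15,-0.03],[0,0,0]]

```text
t: 1.23
position: [491.6, -322.7, 243.2]
ee_rot: [3.142, 0.001, 0.436]
force: [-0.3, -0.3, -0.3]
width: 94.4
```

```bash
python3 - <<'E'
from h import *
s,p,d=snap('wrist','w1'); print(s['t'],s['position'],s['ee_rot'],s['qpos'])
m=(np.abs(d-0)>0); K,R,t=cam('wrist',s)
v,u=np.mgrid[:400,:640]; X=(np.stack([(u-K[0,2])/K[0,0]*d,(v-K[1,2])/K[1,1]*d,d],-1)-t)@R
Z=X[...,2]; np.save('pics/w1X.npy',X)
near=np.hypot(X[...,0]-493,X[...,1]+322)<120
for lo,hi in((80,95),(112,130)):
    k=near&m&(Z>lo)&(Z<hi); print(lo,k.sum(),np.median(X[k],0))
k=(near&m&(Z>108)&(Z<135)).astype(np.uint8)
n,l,st,c=cv2.connectedComponentsWithStats(k)
for i in range(1,n):
    if st[i,4]>8: 
        q=X[l==i]; top=q[q[:,2]>q[:,2].max()-4]; print(st[i],c[i],top.mean(0))
E
```

```text
1.225 [ 491.62036376 -322.7058312   243.24357839] [3.14154338e+00 1.16823060e-03 4.35637517e-01] [ 0.51308153  0.50653719  0.03003939  1.66005036 -0.01639426  0.97587374
 -0.58661076]
80 12554 [ 495.52672288 -326.62560138   85.56357644]
112 656 [ 519.92830002 -327.91263345  122.35069058]
[299 138  14  15 167] [305.5508982  144.85628743] [ 530.34383271 -295.45277318  122.78382082]
[368 176  15  16 181] [375.0718232  183.92265193] [ 525.2971656  -365.44849043  122.94417009]
[261 206  15  16 180] [268.1        213.38888889] [ 460.48268221 -289.97376154  122.8890638 ]
[329 241  14  16 177] [335.48587571 248.68926554] [ 455.38279777 -360.36377733  123.06262325]
```

View pics/w1.png

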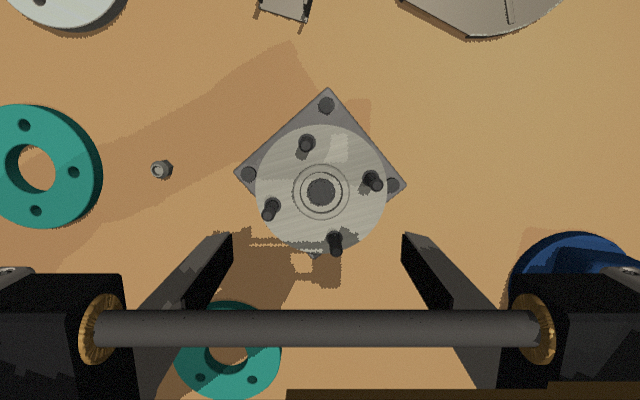

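The wrist view shows the four studs at px (305,145), (375,184), (268,213) and (335,249). Depth puts the hub axis at about (493, -328), stud ends at z≈123, circle radius 49.5 mm and stud angle about 40.8° (mod 90). Next I'll look at the spacer from close by.

Call:
servo_tool:
  commands:
    - [100,[0.18,-0.3,0.04],[0,0,-0.325]]
    - [100,[0.18,-0.3,0.04],[0,0,-0.325]]
    - [100,[0.18,-0.3,0.04],[0,0,-0.325]]
    - [100,[0.18,-0.3,0.04],[0,0,-0.325]]
    - [100,[0.18,-0.3,0.04],[0,0,-0.325]]
    - [100,[0.18,-0.3,0.04],[0,0,-0.325]]
    - [100,[0.18,-0.3,0.04],[0,0,-0.325]]
    - [100,[0.18,-0.3,0.04],[0,0,-0.325]]
    - [100,[0.18,-0.3,0.04],[0,0,-0.325]]

```text
t: 2.4
position: [528.6, 24.8, 203.6]
ee_rot: [3.141, 0.001, 0.76]
force: [-0.1, 0.5, -0.1]
width: 93.9
```

```bash
cat >> h.py <<'E'
def world(s,d,n='wrist'):
    K,R,t=cam(n,s); v,u=np.mgrid[:400,:640]
    return (np.stack([(u-K[0,2])/K[0,0]*d,(v-K[1,2])/K[1,1]*d,d],-1)-t)@R
def totool(s,P):  # world points -> tool frame
    return (np.atleast_2d(P)-s['position'])@Rn.from_euler('xyz',s['ee_rot']).as_matrix()
E
python3 - <<'E'
from h import *
s,p,d=snap('wrist','w2'); print(s['t'],s['position'],s['ee_rot'],s['qpos'])
X=world(s,d); hsv=cv2.cvtColor(p,cv2.COLOR_BGR2HSV)
m=((hsv[...,1]<60)&(hsv[...,2]>120)&(np.hypot(X[...,0]-593,X[...,1]-18)<85)&(abs(X[...,2]-20)<8)).astype(np.uint8)
print(np.median(X[m>0],0))
cs,h=cv2.findContours(m,cv2.RETR_CCOMP,cv2.CHAIN_APPROX_NONE)
for i,c in enumerate(cs):
    if len(c)<12: continue
    P=onplane('wrist',s,c[:,0],20)[:,:2].astype(np.float32); e=cv2.fitEllipse(P); w=np.array(e[0])-[592.5,17.5]
    print(h[0][i][3],len(c),c[:,0].mean(0),e,np.hypot(*w),np.degrees(np.arctan2(w[1],w[0])))
E
```

```text
2.4 [528.63046333  24.80604109 203.6073626 ] [3.14083170e+00 5.22465005e-04 7.60209244e-01] [-0.03880583  0.46865623 -0.08921833  1.86366758  0.05677978  0.81164126
 -0.96813686]
[597.44139362  21.06710459  20.37272703]
-1 402 [364.31343284 143.12437811] ((592.1952514648438, 15.883225440979004), (144.31031799316406, 144.54397583007812), 49.176483154296875) 1.6452451623929536 -100.6745341715137
0 40 [396.95 180.5 ] ((591.2074584960938, -34.026878356933594), (14.311318397521973, 14.871499061584473), 61.82643127441406) 51.54308738084625 -91.43695189419645
0 39 [330.15384615 180.71794872] ((542.5332641601562, 16.90530776977539), (14.320613861083984, 14.838248252868652), 13.73956298828125) 49.97027465741424 -179.31811142727855
0 163 [364.63803681 146.17177914] ((592.447021484375, 15.922172546386719), (58.914031982421875, 59.25407409667969), 76.34724426269531) 1.5787166295740347 -91.92309075827971
0 43 [330.34883721 111.3255814 ] ((593.3951416015625, 65.71277618408203), (14.625548362731934, 15.304146766662598), 70.54988098144531) 48.22108528292613 88.93634119629623
0 42 [400.85714286 111.07142857] ((642.1553344726562, 14.83095932006836), (14.423853874206543, 15.007384300231934), 82.799560546875) 49.72701498926408 -3.076763969964449
```

Call:
servo_tool:
  commands:
    - [100,[0.04,-0.0005,0.06],[0,0,0]]
    - [100,[0.04,-0.0005,0.12],[0,0,0]]
    - [100,[0.04,-0.0005,0.16],[0,0,0]]
    - [100,[0.04,-0.0005,0.16],[0,0,0]]
    - [100,[0.04,-0.0005,0.16],[0,0,0]]

```text
t: 3.08
position: [558.4, 54.5, 45.0]
ee_rot: [3.14, -0.002, 0.763]
force: [0.6, 0.6, 1.0]
width: 94.0
```

Call:
servo_tool:
  commands:
    - [100,[-0.002,0.0004,0.015],[0,0,0]]
    - [100,[-0.002,0.0004,0.0275],[0,0,0]]
    - [100,[-0.002,0.0004,0.0275],[0,0,0]]
    - [100,[-0.002,0.0004,0.0275],[0,0,0]]

```text
t: 3.58
position: [556.1, 53.5, 16.1]
ee_rot: [3.142, -0.0, 0.764]
force: [0.5, 0.3, 0.5]
width: 94.0
```

Call:
servo_tool:
  commands:
    - [40,[0,0,-0.0007],[0,0,0]]
    - [30,[0,0,-0.0007],[0,0,0]]
    - [0,[0,0,-0.0007],[0,0,0]]
    - [0,[0,0,-0.0007],[0,0,0]]
    - [0,[0,0,-0.0007],[0,0,0]]
    - [0,[0,0,-0.0007],[0,0,0]]
    - [0,[0,0,-0.0007],[0,0,0]]
    - [0,[0,0,-0.0007],[0,0,0]]

```text
t: 4.58
position: [556.3, 53.2, 16.7]
ee_rot: [3.141, -0.0, 0.764]
force: [-0.4, -1.1, -0.4]
width: 43.9
```

Call:
servo_tool:
  commands:
    - [0,[0,0,-0.01],[0,0,0]]
    - [0,[0,0,-0.03],[0,0,0]]
    - [0,[0,0,-0.06],[0,0,0]]
    - [0,[0,0,-0.1],[0,0,0]]
    - [0,[0,0,-0.14],[0,0,0]]
    - [0,[0,0,-0.17],[0,0,0]]
    - [0,[0,0,-0.19],[0,0,0]]
    - [0,[0,0,-0.19],[0,0,0]]
    - [0,[0,0,-0.19],[0,0,0]]

```text
t: 5.7
position: [554.1, 53.5, 205.2]
ee_rot: [-3.139, 0.003, 0.764]
force: [-0.3, -0.1, -9.2]
width: 43.7
```

```bash
python3 - <<'E'
from h import *
s,p,d=snap('wrist','w3'); print(s['t'],s['position'],s['ee_rot'],s['force'],s['ft_torque'],s['width'])
P=totool(s,world(s,d).reshape(-1,3)).reshape(400,640,3)
hsv=cv2.cvtColor(p,cv2.COLOR_BGR2HSV)
m=((hsv[...,1]<60)&(abs(P[...,2]+3)<9)&(np.hypot(P[...,0],P[...,1]-51)<80)&(d>0))
print(m.sum()); A=P[m]; c=np.linalg.lstsq(np.c_[A[:,:2],np.ones(len(A))],A[:,2],rcond=None)[0]; print('plane',c)
E
```

```text
5.7 [554.11972217  53.47002717 205.23218855] [-3.13903168e+00  2.94711652e-03  7.63829148e-01] [-0.33421066 -0.05162753 -9.2003826 ] [0.29111794 0.30385805 0.01956652] 43.67002595929189
34284
plane [ 0.02796065  0.01299788 -3.38286476]
```

View pics/w3.png

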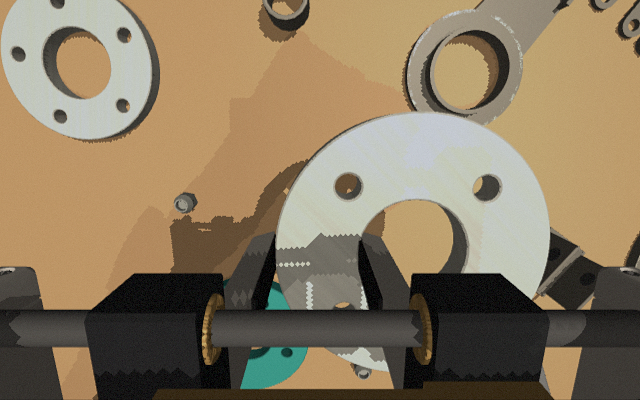

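```bash
cat >> h.py <<'E'
def tooluv(uv,z):  # wrist pixel -> tool point on tool plane z
    c=get_calibration('wrist'); K=np.array(c['intrinsics']); T=np.array(c['tool_from_camera'])
    r=np.c_[np.atleast_2d(uv).astype(float),np.ones(len(np.atleast_2d(uv)))]@np.linalg.inv(K).T@T[:3,:3].T
    return T[:3,3]+r*((z-T[2,3])/r[:,2:])
def held(f):
    a=np.load(f'pics/{f}.npz'); p,d=a['p'],a['d']; c=get_calibration('wrist'); K=np.array(c['intrinsics'])
    g=cv2.cvtColor(p,cv2.COLOR_BGR2HSV); m=((d>0)&(d<200)&(g[...,1]<60)&(g[...,2]>90)).astype(np.uint8)
    cs,h=cv2.findContours(m,cv2.RETR_CCOMP,cv2.CHAIN_APPROX_NONE); out=[]
    for i,k in enumerate(cs):
        if h[0][i][3]<0 or not 40<len(k)<140: continue
        P=tooluv(k[:,0],-3.3)[:,:2].astype(np.float32); e=cv2.fitEllipse(P)
        if 11<min(e[1]) and max(e[1])<18: out.append(e[0]); print('hole',k[:,0].mean(0),e)
    # outer rim, upper half
    k=max(cs,key=cv2.contourArea)[:,0]; P=tooluv(k,-3.3)[:,:2]; r=np.hypot(P[:,0]-0,P[:,1]-51); P=P[(P[:,0]>15)&(abs(r-73)<6)]
    b=np.linalg.lstsq(np.c_[2*P,np.ones(len(P))],(P**2).sum(1),rcond=None)[0]; print('rim',len(P),b[:2],np.sqrt(b[2]+b[:2]@b[:2]))
    return np.array(out)
E
python3 - <<'E'
from h import *
o=held('w3'); o=o[np.argsort(o[:,1])]
if len(o)==2:
    v=o[1]-o[0]; L=np.hypot(*v); print(L,'want 70.7'); u=v/L; n=np.array([-u[1],u[0]]); n*=np.sign(n[0]); print('ctr',o.mean(0)-n*35.36,'edge angle off y deg',np.degrees(np.arctan2(-u[0],u[1])))
E
```

```text
hole [485.76       187.65333333] ((35.38465881347656, 85.66661071777344), (13.04879093170166, 13.54231071472168), 25.555152893066406)
hole [347.69333333 185.81333333] ((36.271244049072266, 16.346282958984375), (13.245201110839844, 13.59696102142334), 29.807382583618164)
rim 349 [ 0.91893438 50.35727672] 71.48866214372165
69.32599710040901 want 70.7
ctr [ 0.4708431  50.55424052] edge angle off y deg 0.7327550854915376
```

Call:
servo_tool:
  commands:
    - [0,[0,0.03,0],[0,0,0.1]]
    - [0,[-0.085,0.09,0],[0,0,0.838]]
    - [0,[-0.17,0.15,0],[0,0,0.838]]
    - [0,[-0.26,0.08,0],[0,0,0.838]]
    - [0,[-0.35,0.1,0],[0,0,0.838]]
    - [0,[-0.35,0.1,0],[0,0,0.838]]
    - [0,[-0.35,0.1,0],[0,0,0.838]]
    - [0,[-0.35,0.1,0],[0,0,0.838]]
    - [0,[-0.35,0.1,0],[0,0,0.838]]
    - [0,[-0.35,0.1,0],[0,0,0.838]]

```text
t: 7.0
position: [373.3, -259.6, 206.3]
ee_rot: [-3.141, 0.0, -0.072]
force: [0.9, 0.0, -8.2]
width: 43.6
```

```bash
python3 - <<'E'
from h import *
s,p,d=snap('wrist','w4'); print(s['t'],s['position'],s['ee_rot'],s['width'])
X=world(s,d); 
k=((np.hypot(X[...,0]-493,X[...,1]+328)<75)&(d>250)&(X[...,2]>108)&(X[...,2]<135)).astype(np.uint8)
n,l,st,c=cv2.connectedComponentsWithStats(k); T=[]
for i in range(1,n):
    if st[i,4]>30:
        q=X[l==i]; top=q[q[:,2]>q[:,2].max()-4]; T.append(totool(s,top.mean(0))[0]); print(st[i],c[i],top.mean(0),T[-1])
T=np.array(T); print('mean',T.mean(0))
o=held('w4'); o=o[np.argsort(o[:,1])]
if len(o)==2:
    v=o[1]-o[0]; L=np.hypot(*v); u=v/L; n=np.array([-u[1],u[0]]); n*=np.sign(n[0]); print('held ctr',L,o.mean(0)-n*35.36,'angle',np.degrees(np.arctan2(-u[0],u[1])))
b=T[:,:2]-T[:,:2].mean(0); print('radii',np.hypot(*b.T),'stud ang tool (mod 90)',np.degrees(np.arctan2(b[:,1],b[:,0]))%90)
E
```

```text
7.0 [ 373.2694268  -259.56099554  206.27488857] [-3.14071056e+00  2.89350647e-04 -7.15551299e-02] 43.617672039512335
[434  84   9  17  54] [436.96296296  93.5       ] [ 453.92546462 -355.9210638   114.41760945] [87.36539101 90.42802485 91.7522735 ]
mean [87.36539101 90.42802485 91.7522735 ]
hole [485.72972973 189.82432432] ((35.15652084350586, 86.14427947998047), (12.825130462646484, 13.643345832824707), 26.809162139892578)
hole [348.69333333 185.92      ] ((36.96075439453125, 17.086950302124023), (13.478229522705078, 13.590757369995117), 40.78843307495117)
rim 350 [ 1.47967031 50.34180214] 71.02822563735756
held ctr 69.08089440565654 [ 0.7106998  50.69209329] angle 1.4966037255659592
radii [0.] stud ang tool (mod 90) [0.]
```

View pics/w4.png

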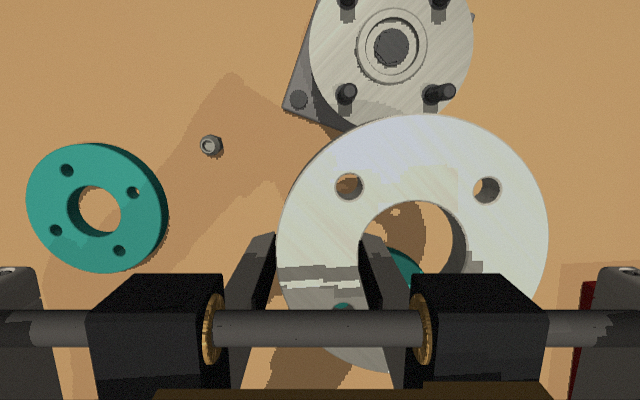

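The far studs are cut off at the top of the frame (near ones at px (347,92) and (448,91)). I'll move forward about 12 mm to get all four in view.

Call:
servo_tool:
  commands:
    - [0,[0.012,0,0],[0,0,0]]
    - [0,[0.012,0,0],[0,0,0]]
    - [0,[0.012,0,0],[0,0,0]]
    - [0,[0.012,0,0],[0,0,0]]

```text
t: 7.55
position: [384.0, -261.6, 206.6]
ee_rot: [-3.141, 0.0, -0.074]
force: [-0.4, 0.3, -8.5]
width: 43.7
```

```bash
python3 - <<'E'
from h import *
s,p,d=snap('wrist','w5'); print(s['t'],s['position'],s['ee_rot'],s['width'])
X=world(s,d); r=np.hypot(X[...,0]-493,X[...,1]+328)
cv2.imwrite('pics/w5c.png',np.hstack([cv2.resize(p[:150,290:490],(800,600),interpolation=0)]))
print(np.round(X[85:130:4,330:362:4,2]).astype(int)); print(np.round(X[85:130:4,425:465:4,2]).astype(int))
k=((d>0)&(r<80)&(X[...,2]>112)&(X[...,2]<135)).astype(np.uint8)
n,l,st,c=cv2.connectedComponentsWithStats(k)
for i in range(1,n):
    if st[i,4]>15: q=X[l==i]; print(st[i],c[i],q.mean(0),totool(s,q.mean(0)))
E
```

```text
7.55 [ 384.04160489 -261.61796726  206.59230445] [-3.14144561e+00  4.70660115e-04 -7.42707424e-02] 43.731939252668965
[[ 86  84  87  86  87 378  86  87]
 [ 85  86  85  85  86  85  85  85]
 [ 86  85  84  85  85  85  85  85]
 [ 85  85  86  86  86  87  86  85]
 [ 85  86  87 122 122 123  86  85]
 [ 84  85 117 122 122 123 120  86]
 [ 85  85 117 124 123 123  85  86]
 [ 85  86  95 120 122 122  86  84]
 [ 86  85  87  86  85  86  84  86]
 [ 86  86  85  86  85  86  86 378]
 [ 10  84  84  85  84  86  85 189]
 [ 14  12  75  84  85 193 206 207]]
[[ 86  86  86  86  85  87  85  85  87  85]
 [ 86  85  85  85  86  86  84  85  86  86]
 [ 84  86  86  87  85  86  85  87  87   2]
 [ 86  85  87  87  85  85  85  84  85   0]
 [ 87  95 107 118 122 123 122  86   1   1]
 [ 92 105 113 122 123 123 123  85   0   1]
 [ 94 106 114 121 123 123 124   1   1   2]
 [205 206 110 119 122 123   2   2  -1   0]
 [206 205 207 207 207 206 207 206   0   1]
 [206 207 206 207 207 207 206 205 208 206]
 [207 207 208 206 207 207 208 205 206 206]
 [207 206 206 205 206 207 207 205 206 206]]
[339   0  18  12 165] [347.38181818   4.45454545] [ 526.80767915 -294.39796825  119.87366497] [[144.84565251  22.10877762  86.64722592]]
[440   0  22  12 183] [449.63387978   4.30601093] [ 521.90859702 -363.8557923   119.44174794] [[145.11422224  91.73870685  87.06877775]]
[338  99  17  17 229] [345.79475983 106.91266376] [ 459.90578214 -289.5643473   122.0744144 ] [[77.76849588 22.25244972 84.47802564]]
[432  99  20  16 260] [442.04230769 106.52692308] [ 455.04720376 -358.99819813  121.444656  ] [[78.07577194 91.85549542 85.09740461]]
```

View pics/w5c.png

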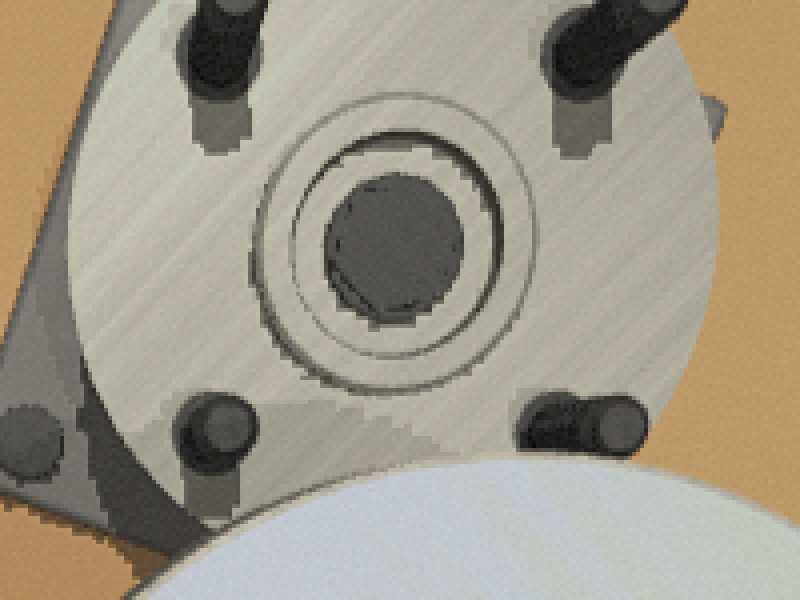

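All four stud positions are visible. The near stud tops are at px (347.7,106.2) and (445,106.2), and the spigot centre is near (388.7,60.7).

```bash
python3 - <<'E'
from h import *
a=np.load('pics/w5.npz'); s={'position':a['pos'],'ee_rot':a['rot']}; zt=a['pos'][2]
N=tooluv([(347.7,106.2),(445,106.2)],zt-123)[:,:2]; v=N[1]-N[0]; L=np.hypot(*v); u=v/L
print(N,L,'ang',np.degrees(np.arctan2(-u[0],u[1])),'ctr',N.mean(0)+35.36*np.array([u[1],-u[0]]))
print('spigot',tooluv([(388.7,60.7)],zt-90),'w1 hub in tool',totool(s,[492.9,-327.8,123]))
held('w5')
E
```

```text
[[78.24701792 23.5415441 ]
 [78.26392795 93.45408886]] 69.91254680596766 ang -0.013858366635145542 ctr [113.6154719   58.48926381]
spigot [[113.72871437  57.98679211 116.59230445]] w1 hub in tool [[113.50849581  57.93430246  83.53037164]]
hole [486.21621622 189.56756757] ((35.13788986206055, 86.1501693725586), (12.938687324523926, 13.662330627441406), 22.419998168945312)
hole [348.82894737 186.02631579] ((36.993770599365234, 17.09696388244629), (13.385128021240234, 13.588141441345215), 14.454319953918457)
rim 350 [ 1.47227135 50.34492728] 71.03717091303734
```

Call:
servo_tool:
  commands:
    - [0,[0.04,0.003,0],[0,0,-0.02]]
    - [0,[0.08,0.005,0],[0,0,-0.02]]
    - [0,[0.113,0.0071,0],[0,0,-0.02]]
    - [0,[0.113,0.0071,0.02],[0,0,-0.02]]
    - [0,[0.113,0.0071,0.05],[0,0,-0.02]]
    - [0,[0.113,0.0071,0.061],[0,0,-0.02]]
    - [0,[0.113,0.0071,0.061],[0,0,-0.02]]
    - [0,[0.113,0.0071,0.061],[0,0,-0.02]]
    - [0,[0.113,0.0071,0.061],[0,0,-0.02]]
    - [0,[0.113,0.0071,0.061],[0,0,-0.02]]

```text
t: 8.85
position: [496.8, -277.4, 146.4]
ee_rot: [3.141, -0.001, -0.054]
force: [0.0, -0.4, -8.8]
width: 43.7
```

```bash
python3 - <<'E'
from h import *
s,p,d=snap('wrist','w6'); print(s['t'],s['position'],s['ee_rot'],s['force'],s['ft_torque'],s['width'])
cv2.imwrite('pics/w6c.png',cv2.resize(p[100:300,270:560],(800,552),interpolation=2))
held('w6'); a=np.load('pics/w5.npz'); Q={'position':a['pos'],'ee_rot':a['rot']}
R=Rn.from_euler('xyz',a['rot']).as_matrix(); print('moved in w5 tool',(s['position']-a['pos'])@R)
E
```

```text
8.85 [ 496.84194767 -277.36735268  146.37760582] [ 3.14113732e+00 -1.18715011e-03 -5.41875827e-02] [ 0.0398722  -0.38536184 -8.84682225] [ 0.52684155 -0.00363243 -0.01229246] 43.66831792366191
hole [485.675  190.0875] ((35.16420364379883, 86.14741516113281), (12.815972328186035, 13.360840797424316), 28.875160217285156)
hole [349.10526316 186.53947368] ((36.734615325927734, 17.18801498413086), (13.315375328063965, 13.52089786529541), 15.301284790039062)
rim 385 [ 1.58249402 50.2512787 ] 70.93151224883691
moved in w5 tool [113.68634587   7.34474871  60.1601183 ]
```

View pics/w6c.png

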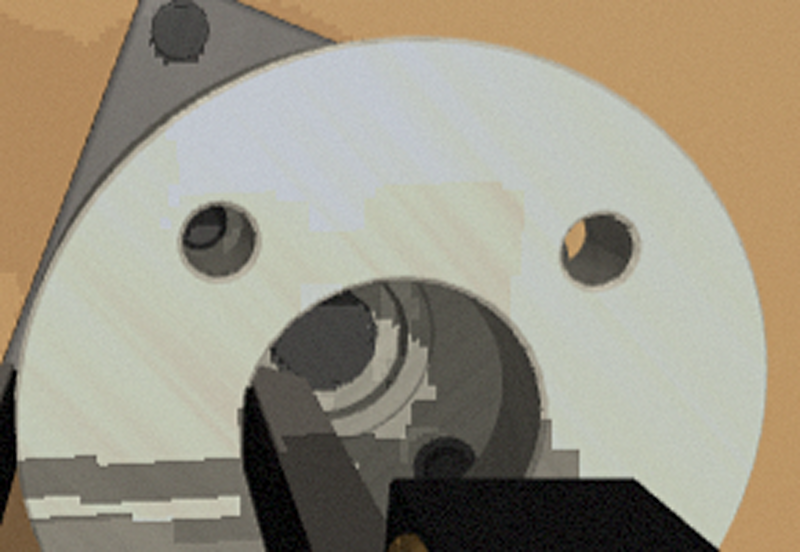

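```bash
python3 - <<'E'
from h import *
print(tooluv([(345,182.3),(270+445/2.759,100+460/2.759)],23.4))
print(tooluv([(345,182.3),(270+445/2.759,100+460/2.759)],61.4))
print(tooluv([(270+330/2.759,100+338/2.759)],61.4))
a=np.load('pics/w6.npz'); cv2.imwrite('pics/w6d.png',cv2.resize(a['p'][160:210,325:375],(600,600),interpolation=2))
s={'position':a['pos'],'ee_rot':a['rot']}; X=totool(s,world(s,a['d']).reshape(-1,3)).reshape(400,640,3)
for v in range(176,200,2): print(v,[int(round(x)) for x in X[v,336:364:2,2]])
E
```

```text
[[ 33.96925153  17.53319491  23.4       ]
 [-18.89195002  71.81895587  23.4       ]]
[[ 26.88449905  20.81591504  61.4       ]
 [-36.28556456  85.68835214  61.4       ]]
[[-2.20372909 53.19048237 61.4       ]]
176 [-2, -2, -1, 0, 24, 24, 24, 26, 60, 62, -1, -2, -1, -2]
178 [-4, -2, 23, 22, 23, 22, 23, 24, 62, 62, 61, 6, 0, -1]
180 [-3, -1, 23, 24, 23, 24, 23, 25, 62, 61, 61, 12, 0, -1]
182 [-1, 23, 23, 24, 23, 24, 23, 25, 60, 61, 61, 14, 3, -2]
184 [-1, 23, 24, 24, 23, 23, 24, 25, 61, 62, 60, 12, 7, -2]
186 [25, 23, 24, 24, 22, 23, 25, 62, 61, 61, 17, 13, 6, -1]
188 [26, 25, 24, 23, 23, 25, 26, 60, 61, 62, 16, 11, 5, -1]
190 [12, 61, 26, 25, 27, 61, 60, 61, 61, 16, 11, 7, 3, -1]
192 [-1, 13, 61, 60, 61, 60, 59, 61, 15, 13, 8, 5, 1, -2]
194 [-2, 4, 11, 14, 15, 15, 14, 12, 11, 9, 5, 2, -1, -2]
196 [-2, -2, 2, 6, 8, 10, 10, 8, 7, 4, 2, -1, -1, -2]
198 [-3, -2, -1, -1, 4, 4, 4, 4, 3, 1, -2, -3, -3, -1]
```

View pics/w6d.png

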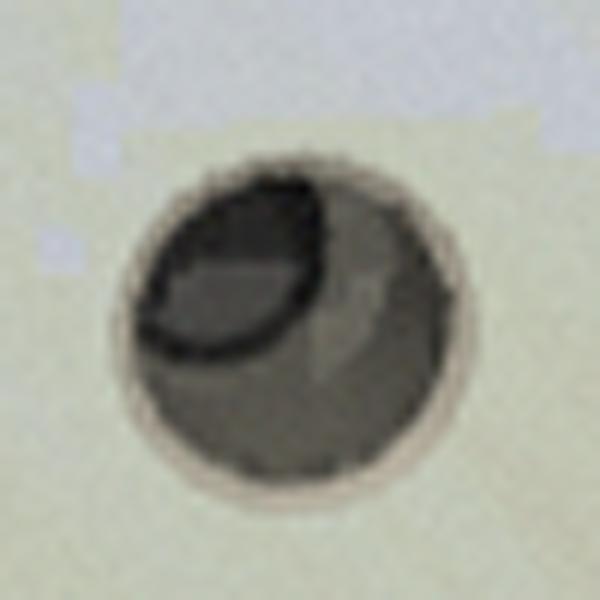

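```bash
python3 - <<'E'
from h import *
a=np.load('pics/w6.npz'); s={'position':a['pos'],'ee_rot':a['rot']}; X=totool(s,world(s,a['d']).reshape(-1,3)).reshape(400,640,3)
for v in range(254,276,2): print(v,[int(round(x)) for x in X[v,414:454:3,2]])
m=(X[254:276,414:454,2]<55)&(X[254:276,414:454,2]>24); P=X[254:276,414:454][m]
for lo in range(24,56,4):
    q=P[(P[:,2]>=lo)&(P[:,2]<lo+4)]
    if len(q)>3: print(lo,len(q),q.mean(0),q.min(0),q.max(0))
m=(X[170:205,480:495,2]>20); print(X[170:205,470:500][X[170:205,470:500,2]>15].round(0)[::6])
E
```

```text
254 [62, -171, 61, 61, 61, 61, 61, 59, 60, 61, 60, 62, 17, 12]
256 [60, 61, 61, 62, 60, 60, 61, 61, 61, 61, 61, 62, 15, 12]
258 [62, 61, 62, 61, 62, 61, 61, 62, 61, 61, 60, 61, 13, 11]
260 [61, 61, 61, 61, 61, 61, 59, 60, 60, 61, 61, 17, 15, 10]
262 [61, 61, 61, 61, 60, 60, 60, 61, 61, 62, 61, 16, 13, 10]
264 [61, 61, 61, 60, 58, 57, 57, 57, 60, 61, 17, 15, 11, 8]
266 [61, 60, 60, 59, 57, 56, 54, 53, 55, 61, 15, 13, 11, 7]
268 [61, 60, 61, 61, 56, 53, 50, 52, 51, 61, 14, 11, 10, 7]
270 [62, 59, 62, 60, 55, 51, 48, 47, 46, 17, 13, 10, 8, 7]
272 [61, 61, 59, 61, 55, 51, 47, 45, 16, 13, 13, 10, 7, 4]
274 [-95, -95, -95, -96, -95, -95, -96, -96, -95, -97, -95, -96, -95, -95]
44 21 [-32.27613748  83.17700022  46.21128503] [-33.56785397  80.79356743  44.04316835] [-31.52062046  85.66490292  47.82311928]
48 35 [-33.06529959  83.02727512  50.11751021] [-35.78632422  79.23898492  48.05294469] [-31.32744925  88.10511816  51.91310074]
52 33 [-33.16810082  82.98357902  53.51398288] [-37.23164572  79.65266277  52.00624359] [-31.25527048  88.42487679  54.99726729]
[[ 37.  94.  17.]
 [ 37.  94.  16.]
 [ 36.  94.  16.]
 [ 35.  94.  17.]
 [ 11. 155. 145.]
 [ 10. 152. 145.]
 [ 34.  94.  17.]
 [  9. 155. 145.]
 [  8. 151. 146.]
 [  8. 157. 146.]
 [  7. 152. 145.]
 [ 32.  94.  18.]
 [  6. 153. 145.]
 [ 32.  94.  16.]
 [  5. 155. 145.]
 [ 22. 111.  61.]
 [ 30.  94.  19.]
 [  3. 154. 146.]
 [ 20. 111.  60.]
 [ 30.  93.  16.]
 [ 29.  93.  17.]
 [ 28.  92.  17.]
 [ 28.  91.  16.]]
```

```bash
python3 - <<'E'
from h import *
from scipy.optimize import least_squares as ls
a=np.load('pics/w6.npz'); s={'position':a['pos'],'ee_rot':a['rot']}; X=totool(s,world(s,a['d']).reshape(-1,3)).reshape(400,640,3)
B=X[254:274,414:454].reshape(-1,3); P=B[(B[:,2]<57)&(B[:,2]>40)][:,:2]
r=ls(lambda c:np.hypot(*(P-c).T)-6,[-36,86],loss='soft_l1'); print('far stud',len(P),r.x,np.std(r.fun))
# hole walls (radius 6.75, inside wall) from depth z -1..15 at the two visible holes
for box,c0 in(((174,200,332,366),(36,17)),((174,205,470,502),(35,87))):
    B=X[box[0]:box[1],box[2]:box[3]].reshape(-1,3); q=B[(B[:,2]>0)&(B[:,2]<14)][:,:2]
    r=ls(lambda c:np.hypot(*(q-c).T)-6.75,c0,loss='soft_l1'); print('hole',len(q),r.x,np.std(r.fun))
B=X[205:275,390:480].reshape(-1,3); q=B[(B[:,2]>0)&(B[:,2]<15)&(B[:,1]>60)&(B[:,1]<85)][:,:2]
r=ls(lambda c:np.hypot(*(q-c).T)-29,(0,51),loss='soft_l1'); print('bore',len(q),r.x,np.std(r.fun))
B=X[172:194,332:366].reshape(-1,3); t=B[(B[:,2]>21)&(B[:,2]<28)]; print('left stud pts',t.min(0),t.max(0)); 
t2=B[(B[:,2]>21)&(B[:,2]<24.5)]; print(t2.min(0),t2.max(0))
E
```

```text
far stud 117 [-37.81355764  85.31849324] 0.36934150010265093
hole 173 [35.83994422 17.21388095] 0.14474254679623616
hole 479 [33.97678302 87.99233334] 0.8251992486028802
bore 738 [-0.24951297 51.50355762] 1.485580575477888
left stud pts [28.75724704 12.37658379 21.83712709] [38.37277375 21.29728947 26.94149862]
[29.89493954 12.37658379 21.83712709] [38.37277375 21.05475336 24.43597508]
```

Fitting the depth data puts the hub at (-1.35, -0.9) mm and 0.4° from the spacer, in tool axes. I'll correct that and come down lightly.

Call:
servo_tool:
  commands:
    - [0,[-0.0017,-0.0009,0],[0,0,-0.007]]
    - [0,[-0.0017,-0.0009,0.003],[0,0,-0.007]]
    - [0,[-0.0017,-0.0009,0.005],[0,0,-0.007]]
    - [0,[-0.0017,-0.0009,0.007],[0,0,-0.007]]
    - [0,[-0.0017,-0.0009,0.008],[0,0,-0.007]]
    - [0,[-0.0017,-0.0009,0.009],[0,0,-0.007]]
    - [0,[-0.0017,-0.0009,0.009],[0,0,-0.007]]

```text
t: 9.78
position: [495.0, -276.3, 136.7]
ee_rot: [3.141, -0.0, -0.047]
force: [0.7, 0.4, -9.2]
width: 43.8
```

Call:
servo_tool:
  commands:
    - [0,[0,0,0.001],[0,0,0]]
    - [0,[0,0,0.002],[0,0,0]]
    - [0,[0,0,0.003],[0,0,0]]
    - [0,[0,0,0.004],[0,0,0]]
    - [0,[0,0,0.004],[0,0,0]]

```text
t: 10.4
position: [494.9, -276.2, 132.6]
ee_rot: [3.142, -0.0, -0.047]
force: [0.6, -1.1, -9.0]
width: 43.9
```

Call:
servo_tool:
  commands:
    - [0,[0,0,0.002],[0,0,0]]
    - [0,[0,0,0.004],[0,0,0]]
    - [0,[0,0,0.006],[0,0,0]]
    - [0,[0,0,0.008],[0,0,0]]
    - [0,[0,0,0.01],[0,0,0]]
    - [0,[0,0,0.01],[0,0,0]]

```text
t: 11.15
position: [494.9, -276.2, 122.5]
ee_rot: [3.142, -0.0, -0.047]
force: [1.2, -0.9, -9.2]
width: 44.0
```

```bash
python3 - <<'E'
from h import *
s,p,d=snap('wrist','w7'); print(s['t'],s['position'],s['ee_rot'],s['force'],s['ft_torque'],s['width'])
cv2.imwrite('pics/w7c.png',cv2.resize(p[100:300,270:560],(800,552),interpolation=2))
E
```

```text
11.15 [ 494.88430809 -276.22196224  122.48765393] [ 3.14156221e+00 -3.37098139e-05 -4.72300703e-02] [ 1.21433644 -0.90889388 -9.24290146] [ 0.3286482  -0.41876832  0.06389212] 44.01743627736979
```

View pics/w7c.png

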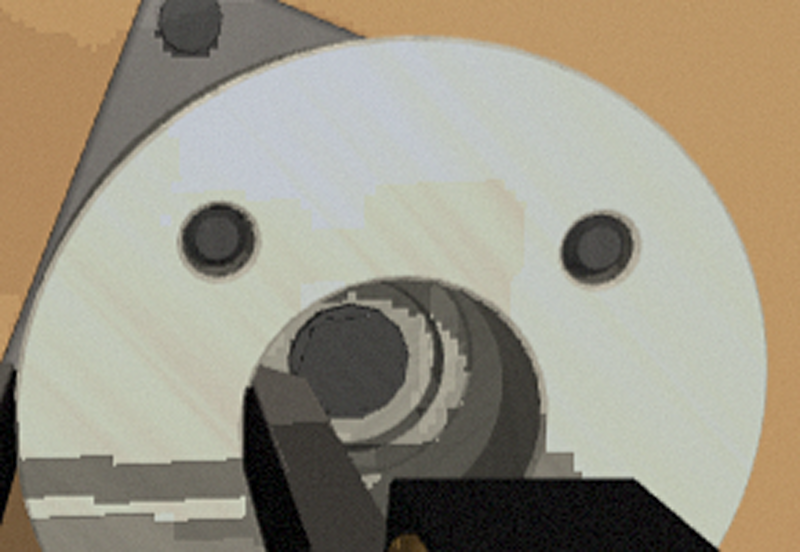

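Studs are centred in both visible holes, at crop px (218,238) and (600,245), so I'll continue down.

Call:
servo_tool:
  commands:
    - [0,[0,0,0.002],[0,0,0]]
    - [0,[0,0,0.004],[0,0,0]]
    - [0,[0,0,0.006],[0,0,0]]
    - [0,[0,0,0.008],[0,0,0]]
    - [0,[0,0,0.01],[0,0,0]]
    - [0,[0,0,0.012],[0,0,0]]
    - [0,[0,0,0.014],[0,0,0]]
    - [0,[0,0,0.016],[0,0,0]]
    - [0,[0,0,0.017],[0,0,0]]
    - [0,[0,0,0.018],[0,0,0]]
    - [0,[0,0,0.018],[0,0,0]]

```text
t: 12.58
position: [494.8, -276.2, 104.7]
ee_rot: [3.142, -0.0, -0.047]
force: [2.0, -0.7, -7.6]
width: 43.7
```

Call:
servo_tool:
  commands:
    - [0,[0,0,0.0005],[0,0,0]]
    - [0,[0,0,0.001],[0,0,0]]
    - [0,[0,0,0.0015],[0,0,0]]
    - [0,[0,0,0.002],[0,0,0]]
    - [0,[0,0,0.0022],[0,0,0]]

```text
t: 13.2
position: [495.0, -276.0, 103.0]
ee_rot: [-3.142, -0.0, -0.047]
force: [-2.1, 3.3, 2.7]
width: 43.8
```

Call:
servo_tool:
  commands:
    - [0,[0,0,0.0003],[0,0,0]]
    - [0,[0,0,0.0006],[0,0,0]]
    - [0,[0,0,0.0006],[0,0,0]]

```text
t: 13.58
position: [495.1, -275.9, 102.1]
ee_rot: [-3.141, -0.0, -0.047]
force: [-1.3, 4.3, 4.1]
width: 43.7
```

```bash
cat > chk.py <<'E'
from h import *
import sys
s,p,d=snap('wrist',sys.argv[1]); print(s['t'],s['position'],s['force'],s['ft_torque'],s['width'])
X=world(s,d); g=cv2.cvtColor(p,cv2.COLOR_BGR2HSV)
m=(d>0)&(g[...,1]<60)&(g[...,2]>130)&(abs(X[...,2]-106)<6)&(np.hypot(X[...,0]-493,X[...,1]+327)<72)
A=X[m]; c=A[:,:2].mean(0); print(m.sum(),'top plane',np.linalg.lstsq(np.c_[A[:,:2]-[493,-327],np.ones(len(A))],A[:,2],rcond=None)[0])
B=X[(d>0)&(abs(X[...,2]-90)<4)&(np.hypot(X[...,0]-493,X[...,1]+327)<26)]; print('spigot z',len(B),np.median(B[:,2]) if len(B) else 0)
E
python3 chk.py w8
```

```text
13.575 [ 495.05116611 -275.94238059  102.12983997] [-1.30242773  4.29906061  4.11533721] [ 0.14953795  0.21750051 -0.04295271] 43.67680397558904
29214 top plane [-1.44237312e-03  2.73143932e-04  1.05508081e+02]
spigot z 3173 89.83540455414182
```

Call:
servo_tool:
  commands:
    - [0,[0,0,0.0004],[0,0,0]]
    - [0,[0,0,0.0008],[0,0,0]]
    - [0,[0,0,0.0008],[0,0,0]]
    - [0,[0,0,0.0008],[0,0,0]]

```text
t: 14.12
position: [495.1, -275.9, 101.8]
ee_rot: [-3.141, -0.001, -0.047]
force: [-1.4, 5.2, 9.5]
width: 44.0
```

```bash
python3 chk.py w9
```

```text
14.125 [ 495.07174183 -275.93228965  101.76179188] [-1.37546431  5.16865776  9.47169484] [ 0.48262306  0.4663124  -0.07035855] 44.02414500532533
29280 top plane [-9.25425839e-04 -2.16803151e-03  1.05366238e+02]
spigot z 3170 89.8582143605204
```

Call:
servo_tool:
  commands:
    - [60,[0,0,0],[0,0,0]]
    - [70,[0,0,0],[0,0,0]]
    - [70,[0,0,-0.001],[0,0,0]]
    - [70,[0,0,-0.001],[0,0,0]]
    - [70,[0,0,-0.001],[0,0,0]]
    - [70,[0,0,-0.001],[0,0,0]]

```text
t: 14.92
position: [494.8, -276.2, 102.1]
ee_rot: [-3.142, 0.0, -0.047]
force: [-0.4, 0.2, 1.0]
width: 65.7
```

Call:
servo_tool:
  commands:
    - [70,[0,0,-0.01],[0,0,0]]
    - [70,[0,0,-0.04],[0,0,0]]
    - [70,[0,0,-0.08],[0,0,0]]
    - [70,[-0.02,0,-0.12],[0,0,0]]
    - [70,[-0.03,0.03,-0.14],[0,0,0]]
    - [70,[-0.03,0.03,-0.14],[0,0,0]]
    - [70,[-0.03,0.03,-0.14],[0,0,0]]
    - [70,[-0.03,0.03,-0.14],[0,0,0]]

```text
t: 15.92
position: [463.6, -303.3, 241.2]
ee_rot: [-3.14, 0.001, -0.046]
force: [-0.2, 0.3, 1.0]
width: 66.0
```

```bash
python3 chk.py w10; python3 - <<'E'
from h import *
a=np.load('pics/w10.npz'); s={'position':a['pos'],'ee_rot':a['rot']}; p,d=a['p'],a['d']; X=world(s,d)
m=((d>0)&(abs(X[...,2]-105)<5)&(np.hypot(X[...,0]-493,X[...,1]+327)<80)).astype(np.uint8)
k=max(cv2.findContours(m,cv2.RETR_EXTERNAL,cv2.CHAIN_APPROX_NONE)[0],key=cv2.contourArea)[:,0]
print(cv2.fitEllipse(onplane('wrist',s,k,105)[:,:2].astype(np.float32)))
for z in(np.median(X[(abs(X[...,2]-123)<5)&(np.hypot(X[...,0]-493,X[...,1]+327)<60)],0),): print('studs',z)
E
```

```text
15.925 [ 463.57501977 -303.32060059  241.21097079] [-0.23675538  0.33542701  1.01934537] [ 0.02657017  0.01804156 -0.03771774] 65.95355197441653
15781 top plane [-6.20715706e-04 -2.05466553e-03  1.05337383e+02]
spigot z 1803 89.85393537568177
((491.99969482421875, -327.7158203125), (144.71417236328125, 144.87322998046875), 98.20199584960938)
studs [ 521.81022604 -301.19254521  122.60865815]
```

View pics/w10.png

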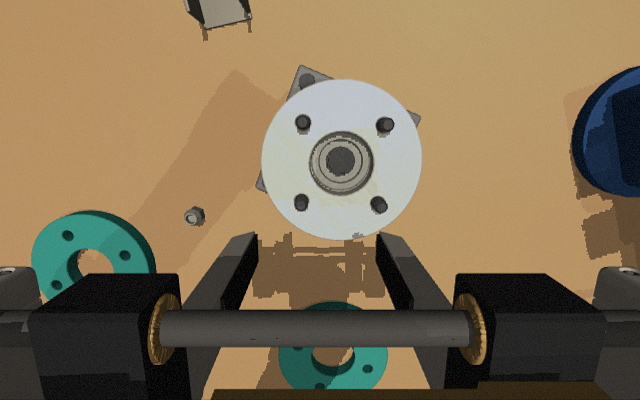

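The spacer sits with all four studs through its holes (px (302,123), (385,125), (301,203) and (379,205)). Its top is at 105.3 mm and level, and the gripper is clear, so I'm handing in.

```bash
python3 -c "
from workcell import *
print(finish_job())"
```

```text
the job is handed in; nothing more can be done
None
```

The four-hole spacer is on the hub, flush on the flange with all four studs through its holes, and I released it only once it was seated. I handed the job in at about 16 s; no verdict is reported.

I gripped it across the ring and matched its angle to the studs from the wrist camera. It went over the stud ends with no force rise beyond its own weight. At the flange I pressed with about 19 N before opening the fingers.

**Last checks:**
- **Height:** the top face reads 105.3 mm (105 expected).
- **Level:** tilt is about 0.002 rad.
- **Centring:** the spacer centre reads about (492.0, -327.7), within about 1 mm of the measured hub axis.
- **Clearance:** the gripper is about 140 mm up and clear, with the force back near zero.

**Disagreements:**
- The wrist camera read the held spacer about 2% small and the studs about 1% small, which fits a height error of around 3 mm, so I allowed for that when aligning.
- The top face measured about 0.5 mm too high relative to the spigot. That is inside the 2 mm limit and about the size of the camera error.

I never went near the five-hole spacer, sleeve, bracket or nuts, but I did not measure their positions again at the end.

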